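# Return the calibration weights to their graded block

### The arm

A 7-joint arm with a two-finger parallel gripper is mounted at the origin on a cart in front of the work surface, level with it; the furniture and walls round the work are solid. World frame = base frame: x ahead of the robot, y to its left, z up, the work surface at z = 0. Lengths are in m, angles in rad, forces in N, time in s.
With the tool pointing down it reaches from about 0.35 to 0.9 m from the base axis. Payload 7.2 kg.
Tool frame: the origin (TCP) lies at the very end of the fingers, on their centre line; the grasp point (between the pads) lies 19 mm behind it (manip.tcp_to_grasp is the distance from the TCP to the grasp point, in m); z points along the fingers, y is the direction in which the jaws open and shut (so a half turn about z gives the same grasp; the last joint's range is limited). The gripper opens to 85 mm and grips with 20 to 120 N. Pads are 22 mm wide; open, the fingers measure 114 mm over their backs; the gripper's body (76 mm by 85 mm) begins 54 mm behind the grasp point. The pads swing forward as they close: fully open they stand 13 mm farther back than shut.
Start: joints at [-1.385, 0.411, -0.013, 1.596, 0.006, 1.134, -0.082], TCP at [0.157, 0.605, 0.231] pointing down, gripper open.
Joint ranges: [-2.95, 2.95], [-0.29, 1.99], [-1.47, 1.44], [0.14, 2.54], [-1.03, 4.17], [0.13, 1.85], [-2.86, 2.86]. Speed limits (rad/s): [2.39, 2.39, 3.01, 3.01, 3.14, 3.14, 3.14].

### API

Orientations are given as a unit quaternion [x, y, z, w].
In Python, from station import manip, imaging gives the robot as it stands.
- The arm moves only by the tool step_arm, never from a script. Its argument "plan" is a list that holds one entry, the list of rows, each a list of 4 numbers: the shift along the tool's x, y, z in m, then the turn about the tool's z in degrees. A call has 1 to 20 rows; each row is the pose to reach, as a shift and turn from the pose commanded when the call began, along the tool's axes at that moment; what a row does not reach only later rows make up. A row lasts 1/10 s, in which the tool goes at most 50 mm and 8.59 degrees, less where a joint would pass 70% of its speed; a pose out of reach is approached as far as the arm can. A call with a gripper value outside its range is refused whole. "jaw" is the gripper command: -1 is shut, 1 is fully open, values between are in proportion, set as the call begins (left out, the last holds). The fingers move at their own pace and stop on an object; "newtons" is the grip in N (left out, the last holds). Time passes only in rows, so rows that repeat a pose let the fingers close. It gives the time, the measured TCP pose, the force and the opening at its end, in the units of the state.
- manip.read_state(): the state, without advancing time (a new reading comes with each control period).
- imaging.capture(name): name is "scene" or "top" or "wrist"; returns a dict with "pixels" (480x640x3 uint8, red, green, blue), "fx", "fy", "cx", "cy" (pixels), "k1" (the pictures are not rectified: a ray, as slopes to the right and down, at radius r is drawn at 1 + k1 r^2 times it, then the intrinsics apply), "xyz" and "rotation" of the camera in the world. Camera axes: x right, y down, z forward; pixel columns grow to the right and rows downward; lengths in m; the calibration is good to about 2 mm. A picture is of the moment at which its call begins. There is no depth.
- manip.close_job(): hands the job in, once; it reports no verdict.
The state is a dict: "clock": time; "qpos": joint angles; "qvel": joint speeds; "joint_efforts": joint torques, N m; "eef_pos": TCP position; "eef_rot": TCP orientation; "ft_force": force on the tool from outside, world axes, zero at the start; "wrist_torque": the same for the moment, N m; "opening": finger opening in m.
Only numpy, scipy, OpenCV 4.12 (cv2) and the standard library are available. Lean on these libraries where they do the work, as an engineer would, in place of code of your own. Each camera call takes 0.05 s, during which the arm holds its last target. There are 200 camera calls.

### The job

The balance check is finished: put the four loose steel weights back into the wooden weight block, lined up in order of size, each standing upright on the felt of the well made for its size. Set them down without dropping or toppling any, and leave the sticker roll and the timer where they are.

Things in the scene. Friction and masses are not known exactly. Their poses are not given: they have to be found in the camera images.
- weight_50_center (a point): the smallest of four loose steel knob weights (50 g): round body 17 mm across, 16 mm high, flat shoulder; on it a 5 mm high neck 8 mm across and a knob 12 mm across, 13 mm high (upper rim rounded), to grasp; 34 mm high in all. The point is on its axis half-way up, 17 mm above its underside; z is the axis, up when upright. Stands on the worktop at the start.
- weight_100_center (a point): the second smallest of four loose steel knob weights (100 g): round body 30 mm across, 16 mm high, flat shoulder; on it a 5 mm high neck 9 mm across and a knob 15 mm across, 14 mm high (upper rim rounded), to grasp; 35 mm high in all. The point is on its axis half-way up, 17.5 mm above its underside; z is the axis, up when upright. Stands on the worktop at the start.
- weight_200_center (a point): the second largest of four loose steel knob weights (200 g): round body 43 mm across, 16 mm high, flat shoulder; on it a 5 mm high neck 11 mm across and a knob 18 mm across, 15 mm high (upper rim rounded), to grasp; 36 mm high in all. The point is on its axis half-way up, 18 mm above its underside; z is the axis, up when upright. Stands on the worktop at the start.
- weight_500_center (a point): the largest of four loose steel knob weights (500 g): round body 56 mm across, 23 mm high, flat shoulder; on it a 5 mm high neck 13 mm across and a knob 22 mm across, 17 mm high (upper rim rounded), to grasp; 45 mm high in all. The point is on its axis half-way up, 22.5 mm above its underside; z is the axis, up when upright. Stands on the worktop at the start.
- well_50: the smallest of the four round wells in the pale wooden weight block: 28 mm across, 13 mm deep, 2 mm countersink at its mouth. Origin: middle of its grey felt floor, 11 mm above the worktop (block's top: 24 mm). z up; y along the row, smallest to largest well; x across it, to the forceps groove. The block is fixed and may stand turned any way round.
- well_100: the second smallest of the four round wells in the pale wooden weight block: 41 mm across, 13 mm deep, 2 mm countersink at its mouth. Origin: middle of its grey felt floor, 11 mm above the worktop (block's top: 24 mm). z up; y along the row, smallest to largest well; x across it, to the forceps groove. 43.5 mm along y from well_50.
- well_200: the second largest of the four round wells in the pale wooden weight block: 54 mm across, 13 mm deep, 2 mm countersink at its mouth. Origin: middle of its grey felt floor, 11 mm above the worktop (block's top: 24 mm). z up; y along the row, smallest to largest well; x across it, to the forceps groove. 100 mm along y from well_50.
- well_500: the largest of the four round wells in the pale wooden weight block: 67 mm across, 13 mm deep, 2 mm countersink at its mouth. Origin: middle of its grey felt floor, 11 mm above the worktop (block's top: 24 mm). z up; y along the row, smallest to largest well; x across it, to the forceps groove. 169.5 mm along y from well_50. The block is 237 mm long and reaches 43.5 mm to -x, 64.5 mm to +x of the row.
- sticker_roll: bystander: loose roll of green stickers lying flat among the weights, 52 mm across, 22 mm high; origin in the middle of its underside. Beyond it to the left a fixed computer tower, 0.38 m high, stands on the worktop (x over 0.46 m, y over 0.2 m): pass in front of it
- bench_timer: bystander: loose white bench timer, 62 x 62 mm, 21 mm high, lying near the front edge; origin in the middle of its underside
There are look-alikes about, which are no part of the job. Leave any pink or red look-alike of the part that bears weight_500_center alone.

How it is judged:
At the end, for the whole second after the job is handed in: Each of the four weights stands upright (within 0.1 rad), at rest, on the floor of its own well: its axis within 9 mm of the well's centre and its height within 3 mm of fully seated (horizontal distance between weight_50_center and well_50 below 0.009 m and z of weight_50_center in the frame of well_50 between 0.014 and 0.02 m and angle between each of weight_50_center, weight_100_center, weight_200_center, weight_500_center's own z axis and vertical below 0.1 rad and linear speed of each of weight_50, weight_100, weight_200, weight_500 below 0.01 m/s and horizontal distance between weight_100_center and well_100 below 0.009 m and z of weight_100_center in the frame of well_100 between 0.0145 and 0.0205 m and horizontal distance between weight_200_center and well_200 below 0.009 m and z of weight_200_center in the frame of well_200 between 0.015 and 0.021 m and horizontal distance between weight_500_center and well_500 below 0.009 m and z of weight_500_center in the frame of well_500 between 0.0195 and 0.0255 m); the robot touches nothing.
It fails at once if a weight is dropped (falls freely by more than about 30 mm) ((linear speed of weight_50 above 0.75 m/s and contact force between anything else and weight_50 below 0.05 N) or (linear speed of weight_100 above 0.75 m/s and contact force between anything else and weight_100 below 0.05 N) or (linear speed of weight_200 above 0.75 m/s and contact force between anything else and weight_200 below 0.05 N) or (linear speed of weight_500 above 0.75 m/s and contact force between anything else and weight_500 below 0.05 N)).
It fails at once if a weight is knocked over (angle between any of weight_50_center, weight_100_center, weight_200_center, weight_500_center's own z axis and vertical above 1 rad).
It fails at once if the sticker roll is disturbed (moved by more than 15 mm) (distance of sticker_roll from where it was at the start of the episode above 0.015 m).
It fails at once if the timer is disturbed (moved by more than 15 mm) (distance of bench_timer from where it was at the start of the episode above 0.015 m).
It also fails if it takes over 109 s, if anything falls off the work surface, if the arm or the gripper's body presses on something with over 40 N, if the wrist force passes 120 N, or if a joint passes its speed limit or range.

## Working session

There is one attempt and no reset: what is moved stays moved. The work goes in short steps, Python scripts to look and compute and a tool call to move; the robot and the scene stay as the last step left them, time stands still between calls to the robot, and variables do not carry over. Pictures are saved under pics/ and viewed, about 12 in all and at most 16, crops included, and the job is handed in when it is done.

Besides the shell and the picture viewer there is one more tool, called after "Emit:" by a JSON object that holds its "api" and its "payload", one argument or row to a line. step_arm: Moves the arm, as the interface text tells. Its arguments: {"type":"object","properties":{"plan":{"type":"array","items":{"type":"array","items":{"type":"array","items":{"type":"number"}}}},"jaw":{"type":"number"},"newtons":{"type":"number"}},"required":["plan"]}

```bash
mkdir -p pics; ls
python3 - <<'E'
from station import manip, imaging
import cv2
s=manip.read_state(); print({k:s[k] for k in('clock','eef_pos','eef_rot','opening','ft_force')}, manip.tcp_to_grasp)
for n in('scene','top'):
    c=imaging.capture(n); cv2.imwrite(f'pics/{n}0.png',c['pixels'][:,:,::-1]); print(n,{k:v for k,v in c.items() if k!='pixels'})
E
```

```text
pics
{'clock': 0.0, 'eef_pos': array([0.15681424, 0.60446517, 0.23043307]), 'eef_rot': array([ 1.26524873e-01,  9.91963077e-01, -8.41686453e-04, -4.97663978e-05]), 'opening': 0.08539560966233001, 'ft_force': array([ 0.32297865,  0.02051043, -0.87813348])} 0.0187
scene {'fx': 496.05243573564246, 'fy': 496.05243573564246, 'cx': 324.3108067052257, 'cy': 237.71759976700184, 'k1': 0.01782791861027556, 'xyz': array([0.12196098, 0.52702701, 0.54985154]), 'rotation': array([-0.24940948,  0.85854733, -0.43044263,  0.12413917])}
top {'fx': 584.7796175648045, 'fy': 584.7796175648045, 'cx': 325.6687189212408, 'cy': 244.38239114391862, 'k1': 0.04260544583819048, 'xyz': array([ 0.39700306, -0.06171176,  1.14148881]), 'rotation': array([-0.7059121 ,  0.70678011, -0.03034417,  0.03506011])}
```

View pics/scene0.png

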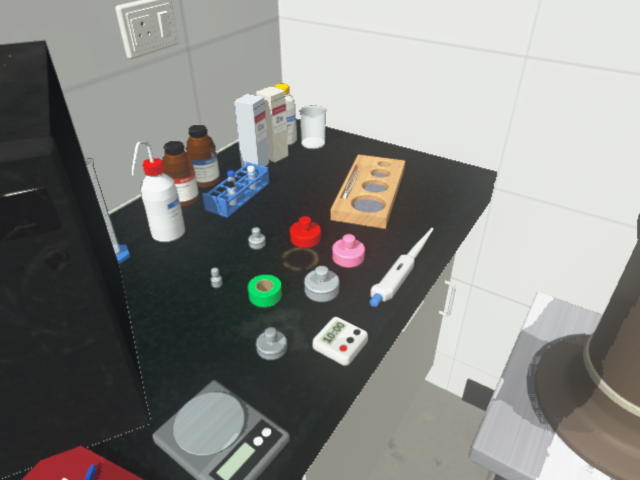

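View pics/top0.png

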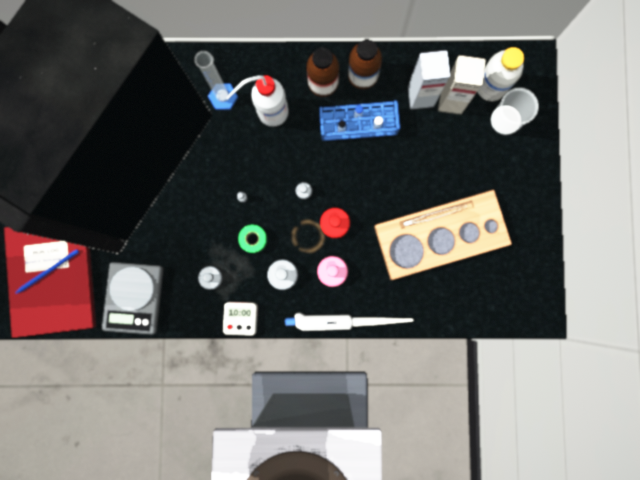

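Scene view: steel 50 at (216,277), 100 at (257,238), 200 at (271,343), 500 at (321,283). Red (305,232) and pink (348,250) are look-alikes. Top view: 50 (242,197), 100 (304,190), 200 (209,277), 500 (283,275), with wells at (491,226), (470,232), (441,241), (407,250).

The 500 could be steel at top (283,275), red at (335,222) or pink at (332,271). Only the uncoloured one fits.

```bash
cat > h.py <<'E'
import numpy as np, cv2
from scipy.spatial.transform import Rotation as R
from station import manip, imaging
def cap(n,save=None):
    c=imaging.capture(n); c['R']=R.from_quat(c['rotation']).as_matrix()
    c['bgr']=np.ascontiguousarray(c['pixels'][:,:,::-1])
    if save: cv2.imwrite(f'pics/{save}.png',c['bgr'])
    return c
def ray(c,u,v):
    K=np.array([[c['fx'],0,c['cx']],[0,c['fy'],c['cy']],[0,0,1]])
    p=cv2.undistortPoints(np.array([[[u,v]]],float),K,np.array([c['k1'],0,0,0,0.]))[0,0]
    d=c['R']@np.array([p[0],p[1],1]); return d/np.linalg.norm(d)
def cast(c,u,v,z):
    d=ray(c,u,v); return c['xyz']+d*(z-c['xyz'][2])/d[2]
def tri(obs):
    A=np.zeros((3,3));b=np.zeros(3)
    for c,u,v in obs:
        d=ray(c,u,v);P=np.eye(3)-np.outer(d,d);A+=P;b+=P@c['xyz']
    p=np.linalg.solve(A,b)
    return p,max(np.linalg.norm((np.eye(3)-np.outer(ray(c,u,v),ray(c,u,v)))@(p-c['xyz'])) for c,u,v in obs)
def proj(c,p):
    q=c['R'].T@(np.array(p)-c['xyz']); x,y=q[:2]/q[2]; f=1+c['k1']*(x*x+y*y)
    return np.array([c['fx']*x*f+c['cx'],c['fy']*y*f+c['cy']])
def rel(p,yaw=None,start=None):
    "shift in tool axes to bring the TCP to p; turn (deg) so that jaw axis lies at world angle yaw (deg, mod 180)"
    s=start or manip.read_state(); M=R.from_quat(s['eef_rot']).as_matrix()
    d=M.T@(np.array(p)-s['eef_pos']); t=0
    cur=np.degrees(np.arctan2(M[1,1],M[0,1]))
    if yaw is not None: t=-((yaw-cur+90)%180-90)
    return np.round(d*1000,1),round(t,1),round(cur,1)
E
python3 - <<'E'
from h import *
t=cap('top');s=cap('scene')
# wells: grey felt ellipses inside the wood (top view)
for c,n,roi in((t,'top',(370,185,520,285)),(s,'scene',(325,150,410,230))):
    x0,y0,x1,y1=roi; hsv=cv2.cvtColor(c['bgr'],cv2.COLOR_BGR2HSV)[y0:y1,x0:x1]
    wood=((hsv[...,1]>60)&(hsv[...,2]>110)).astype(np.uint8)
    cs,_=cv2.findContours(wood,cv2.RETR_EXTERNAL,cv2.CHAIN_APPROX_NONE); big=max(cs,key=cv2.contourArea)
    m=np.zeros_like(wood);cv2.drawContours(m,[big],-1,1,-1)
    g=m&(hsv[...,1]<70).astype(np.uint8)
    cs,_=cv2.findContours(g,cv2.RETR_EXTERNAL,cv2.CHAIN_APPROX_NONE)
    for k in cs:
        if cv2.contourArea(k)>20:
            (x,y),ax,a=cv2.fitEllipse(k); print(n,round(x+x0,1),round(y+y0,1),np.round(ax,1),cast(c,x+x0,y+y0,.011 if n=='top' else .024).round(4))
for n,o,z in(('50',(242,197,216,270),.034),('100',(304,188,257,231),.035),('200',(210,276,269,334),.036),('500',(283,272,321,272),.045)):
    print(n,[np.round(a,4) for a in tri([(t,*o[:2]),(s,*o[2:])])],cast(t,*o[:2],z).round(4))
a=cv2.resize(t['bgr'][170:300,180:350],None,fx=4.5,fy=4.5,interpolation=cv2.INTER_CUBIC);cv2.imwrite('pics/crop1.png',a)
w=cap('wrist');print(w['xyz'],w['R'],w['fx'],manip.read_state()['eef_pos'])
print(rel([.45,.05,.231]))
E
```

```text
top 397.1 269.6 [11.8 18.6] [ 0.4529 -0.1921  0.011 ]
top 452.6 253.8 [14.7 89.9] [ 0.4833 -0.2994  0.011 ]
top 406.4 251.0 [32.7 33.5] [ 0.4888 -0.2106  0.011 ]
top 441.0 240.7 [25.7 26.5] [ 0.5087 -0.2776  0.011 ]
top 501.4 228.1 [5.2 7.7] [ 0.533  -0.3943  0.011 ]
top 469.0 232.3 [18.6 19.8] [ 0.5249 -0.3319  0.011 ]
top 490.7 225.9 [11.5 12.7] [ 0.5374 -0.3738  0.011 ]
top 420.3 228.6 [24.1 86.5] [ 0.5324 -0.238   0.011 ]
top 486.0 211.4 [23.  28.5] [ 0.5658 -0.3655  0.011 ]
scene 367.7 205.5 [12.6 30. ] [ 0.4827 -0.2013  0.024 ]
scene 374.7 187.7 [ 7.5 21.7] [ 0.5024 -0.2676  0.024 ]
scene 379.5 174.5 [ 3.3 14.9] [ 0.519  -0.3213  0.024 ]
scene 348.8 186.0 [ 5.2 28.9] [ 0.5504 -0.245   0.024 ]
50 [array([0.5922, 0.1066, 0.0314]), np.float64(0.0006)] [0.5912 0.1059 0.034 ]
100 [array([ 0.6079, -0.0137,  0.0292]), np.float64(0.0018)] [ 0.6083 -0.0129  0.035 ]
200 [array([0.4406, 0.1662, 0.0265]), np.float64(0.0004)] [0.44   0.1641 0.036 ]
500 [array([0.4462, 0.0257, 0.0361]), np.float64(0.0012)] [0.4469 0.0256 0.045 ]
[0.08456968 0.62456666 0.37274538] [[ 0.25153823  0.92619345  0.28088112]
 [ 0.96784671 -0.24037424 -0.07411463]
 [-0.0011279   0.29049253 -0.95687659]] 371.0889329817929 [0.15691629 0.60476014 0.23091402]
(array([-4.230e+02, -4.634e+02,  3.000e-01]), 0, np.float64(75.5))
```

View pics/crop1.png

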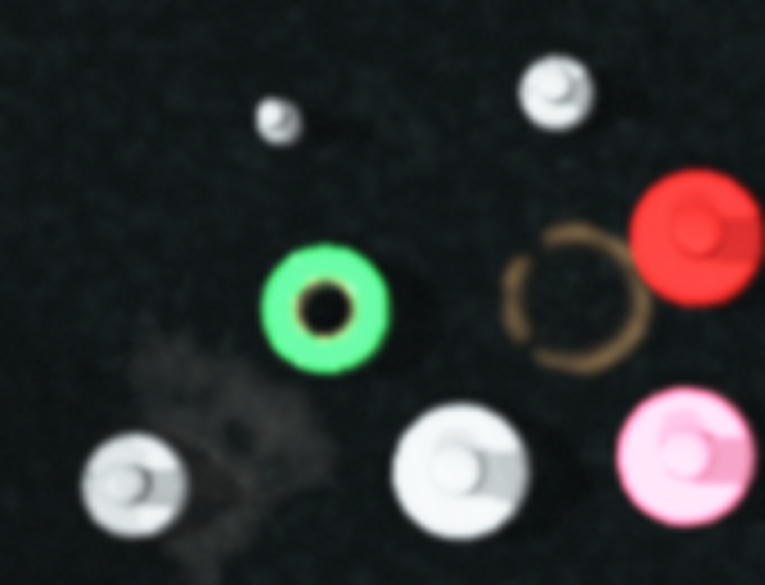

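Crop: steel knobs at crop pixels 50 (270,117), 100 (555,85), 200 (124,482), 500 (455,468). The two coloured look-alikes are at (697,230) red and (687,455) pink, so the steel one at (455,468) is the 500. Next I turn the jaw axis across the row (about 16.6° in the world frame) and move to a view pose.

Run:
```python
from h import *
t=cap('top')
for uv in((122,253),(210,115),(252,238),(240,319)): print(cast(t,*uv,0).round(3))
print(rel([.42,.05,.28],16.6))
```

```text
[0.487 0.344 0.   ]
[0.763 0.177 0.   ]
[0.516 0.09  0.   ]
[0.358 0.112 0.   ]
(array([-394. , -471. ,  -48.7]), np.float64(58.9), np.float64(75.5))
```

Emit:
{"api": "step_arm", "payload": {
  "plan": [
    [[-0.01,-0.02,-0.005,2],[-0.03,-0.05,-0.02,7],[-0.06,-0.08,-0.03,14],[-0.09,-0.12,-0.049,21],[-0.12,-0.155,-0.049,28],[-0.15,-0.19,-0.049,35],[-0.18,-0.225,-0.049,42],[-0.21,-0.26,-0.049,48],[-0.24,-0.295,-0.049,54],[-0.27,-0.33,-0.049,58.9],[-0.3,-0.365,-0.049,58.9],[-0.33,-0.4,-0.049,58.9],[-0.36,-0.435,-0.049,58.9],[-0.385,-0.462,-0.049,58.9],[-0.394,-0.471,-0.049,58.9],[-0.394,-0.471,-0.049,58.9],[-0.394,-0.471,-0.049,58.9],[-0.394,-0.471,-0.049,58.9]]
  ],
  "jaw": 0.0,
  "newtons": 40
}}

```text
clock: 2.1
eef_pos: [0.4196, 0.0513, 0.2802]
eef_rot: [0.597, 0.802, -0.0, -0.0]
ft_force: [0.3, -1.3, -0.4]
opening: 0.0426
```

Run:
```python
from h import *
import pickle
s=manip.read_state();print(s['clock'],s['eef_pos'],s['opening'],s['qpos'].round(2))
c=cap('wrist','wA');pickle.dump(c,open('wA.pkl','wb'));print(c['xyz']);print(rel([.50,.0,.28],16.6))
```

```text
2.1 [0.41956403 0.05133721 0.28018663] 0.042610338831033816 [-0.83 -0.02  0.6   2.01  0.01  1.15  0.05]
[0.39781948 0.12349509 0.42219496]
(array([-72.2,  62.3,   0.2]), np.float64(0.1), np.float64(16.7))
```

View pics/wA.png

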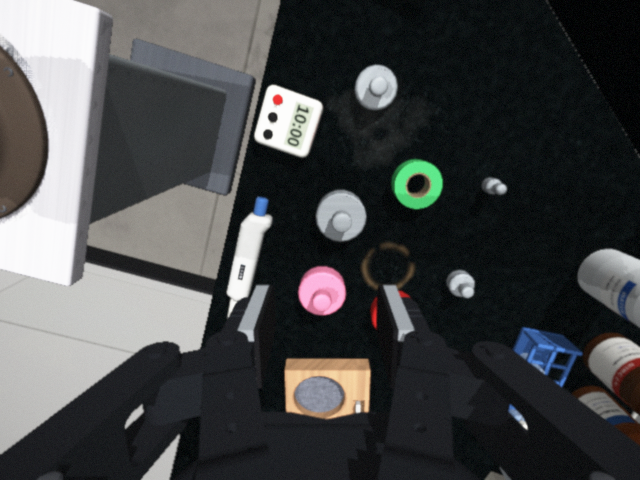

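Wrist view A shows the knobs at 200 (378,86), 500 (341,221), 50 (500,187) and 100 (467,290). The big well is at (319,397), and the fingers frame columns 250–400. Next is the second view.

Emit:
{"api": "step_arm", "payload": {
  "plan": [
    [[-0.02,0.02,0,0],[-0.05,0.045,0,0],[-0.07,0.06,0,0],[-0.072,0.062,0,0],[-0.072,0.062,0,0],[-0.072,0.062,0,0]]
  ]
}}

```text
clock: 2.75
eef_pos: [0.4992, -0.0001, 0.28]
eef_rot: [0.597, 0.802, -0.0, -0.001]
ft_force: [-0.6, -0.8, -0.3]
opening: 0.0426
```

Run:
```python
from h import *
import pickle
A=pickle.load(open('wA.pkl','rb'))
c=cap('wrist');pickle.dump(c,open('wB.pkl','wb'))
P={'50':(.592,.106,.034),'100':(.608,-.013,.035),'200':(.441,.165,.036),'500':(.446,.026,.045)}
def crop(c,p):
    u,v=proj(c,p).round().astype(int); u=min(max(u,32),607);v=min(max(v,32),447)
    r=cv2.resize(c['bgr'][v-32:v+33,u-32:u+33],(195,195),interpolation=cv2.INTER_CUBIC)
    cv2.putText(r,f'{u-32},{v-32}',(2,12),0,.4,(0,255,255));return r
m=np.vstack([np.hstack([crop(x,p) for p in P.values()]) for x in(A,c)])
cv2.imwrite('pics/m.png',m)
```

```text
(no output)
```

View pics/m.png

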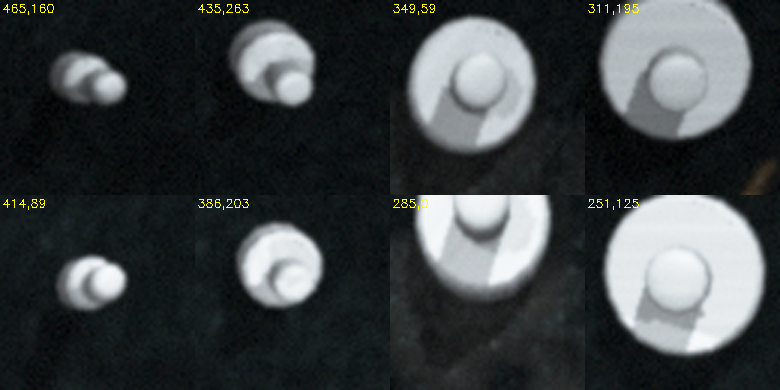

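Upper row is view A, lower row view B, in the order 50, 100, 200, 500. All knobs are clear except 200 in B, which is cut at the image edge.

Run:
```python
from h import *
import pickle
A=pickle.load(open('wA.pkl','rb'));B=pickle.load(open('wB.pkl','rb'));t=cap('top')
O={'50':((465,160,110,86),(414,89,107,87),(240,196),.031),'100':((435,263,98,88),(386,203,100,85),(303.3,188.9),.032),
'200':((349,59,90,80),(285,0,92,6),(207.5,277.1),.033),'500':((311,195,94,81),(251,125,94,82),(281.1,274),.042)}
for n,(a,b,tt,z) in O.items():
    ob=[(c,o[0]+o[2]/3-.33,o[1]+o[3]/3-.33) for c,o in((A,a),(B,b))]
    p,e=tri(ob);print(n,p.round(4),round(e,4),'planeA',cast(*ob[0],z).round(4),'B',cast(*ob[1],z).round(4),'top',cast(t,*tt,z).round(4))
print(rel([.446,.026,.06],16.6))
```

```text
50 [0.5956 0.1105 0.0309] 0.0004 planeA [0.5957 0.1108 0.031 ] B [0.5953 0.1102 0.031 ] top [0.5937 0.1102 0.031 ]
100 [ 0.6068 -0.0094  0.0352] 0.0006 planeA [ 0.6081 -0.011   0.032 ] B [ 0.6082 -0.0095  0.032 ] top [ 0.6071 -0.0115  0.032 ]
200 [0.438  0.17   0.0306] 0.0 planeA [0.4377 0.1697 0.033 ] B [0.4382 0.1693 0.033 ] top [0.438  0.1694 0.033 ]
500 [0.4436 0.0305 0.0424] 0.0003 planeA [0.4435 0.0302 0.042 ] B [0.4438 0.0307 0.042 ] top [0.4433 0.0294 0.042 ]
(array([ 40.1, -43.6, 220.4]), np.float64(0.1), np.float64(16.7))
```

Heights (31–42 mm) match the knobs and the three views agree to about 1–2 mm. I pick the 500 first.

Emit:
{"api": "step_arm", "payload": {
  "plan": [
    [[0.015,-0.015,0.02,0],[0.035,-0.035,0.06,0],[0.045,-0.0445,0.1,0],[0.045,-0.0445,0.14,0],[0.045,-0.0445,0.17,0],[0.045,-0.0445,0.19,0],[0.045,-0.0445,0.205,0],[0.045,-0.0445,0.22,0],[0.045,-0.0445,0.23,0],[0.045,-0.0445,0.24,0],[0.045,-0.0445,0.247,0],[0.045,-0.0445,0.253,0],[0.045,-0.0445,0.253,0],[0.045,-0.0445,0.253,0],[0.045,-0.0445,0.253,0]]
  ],
  "newtons": 60
}}

```text
clock: 4.35
eef_pos: [0.4448, 0.0292, 0.0276]
eef_rot: [0.598, 0.802, 0.0, 0.0]
ft_force: [-0.2, 0.6, 0.2]
opening: 0.0429
```

Emit:
{"api": "step_arm", "payload": {
  "plan": [
    [[0,0,0,0],[0,0,0,0],[0,0,0,0],[0,0,0,0],[0,0,0,0],[0,0,0,0],[0,0,0,0]]
  ],
  "jaw": -1
}}

```text
clock: 5.05
eef_pos: [0.4444, 0.0293, 0.0278]
eef_rot: [0.598, 0.802, 0.0, -0.0]
ft_force: [-2.4, -0.7, 7.5]
opening: 0.0193
```

Emit:
{"api": "step_arm", "payload": {
  "plan": [
    [[0,0,-0.002,0],[0,0,-0.005,0],[0,0,-0.01,0],[0,0,-0.018,0],[0,0,-0.026,0],[0,0,-0.03,0],[0,0,-0.03,0],[0,0,-0.03,0]]
  ]
}}

```text
clock: 5.85
eef_pos: [0.4446, 0.0294, 0.0574]
eef_rot: [0.598, 0.802, 0.0, 0.0]
ft_force: [0.2, -0.1, -5.4]
opening: 0.0193
```

Run:
```python
from h import *
import pickle
c=cap('wrist');pickle.dump(c,open('wC.pkl','wb'))
cv2.imwrite('pics/lift.png',cv2.resize(c['bgr'][180:480,130:530],None,fx=2,fy=2))
```

```text
(no output)
```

View pics/lift.png

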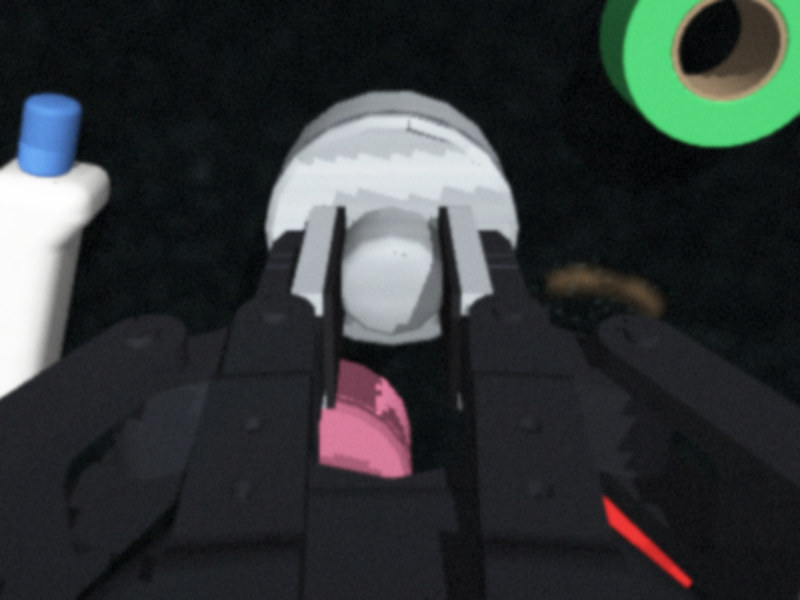

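The 500 is gripped at the knob (crop (393,285)), centred between the pads and upright, and the wrist shows about 5 N. I carry it high past the block to view the wells, which lie along image column ~320.

Emit:
{"api": "step_arm", "payload": {
  "plan": [
    [[0,0,-0.02,0],[-0.005,0,-0.05,0],[-0.02,-0.003,-0.08,0],[-0.045,-0.006,-0.11,0],[-0.075,-0.01,-0.135,0],[-0.11,-0.015,-0.155,0],[-0.15,-0.021,-0.163,0],[-0.19,-0.027,-0.163,0],[-0.23,-0.033,-0.163,0],[-0.27,-0.04,-0.163,0],[-0.31,-0.046,-0.163,0],[-0.345,-0.052,-0.163,0],[-0.37,-0.056,-0.163,0],[-0.384,-0.058,-0.163,0],[-0.389,-0.059,-0.163,0],[-0.389,-0.059,-0.163,0],[-0.389,-0.059,-0.163,0]]
  ]
}}

```text
clock: 7.6
eef_pos: [0.4991, -0.3588, 0.22]
eef_rot: [0.597, 0.802, 0.0, -0.001]
ft_force: [0.2, -0.5, -5.8]
opening: 0.0193
```

Run:
```python
from h import *
import pickle
c=cap('wrist','wells1');pickle.dump(c,open('wD.pkl','wb'));print(c['xyz'])
```

```text
[ 0.47740819 -0.28675651  0.36206229]
```

Emit:
{"api": "step_arm", "payload": {
  "plan": [
    [[0,0.01,-0.02,0],[0,0.03,-0.05,0],[0,0.05,-0.08,0],[0,0.05,-0.08,0],[0,0.05,-0.08,0],[0,0.05,-0.08,0]]
  ]
}}

```text
clock: 8.25
eef_pos: [0.5458, -0.3454, 0.2993]
eef_rot: [0.598, 0.802, -0.0, -0.001]
ft_force: [-0.3, 0.4, -5.3]
opening: 0.019
```

Run:
```python
from h import *
import pickle
c=cap('wrist','wells2');pickle.dump(c,open('wE.pkl','wb'));print(c['xyz'])
d=pickle.load(open('wD.pkl','rb'))
cv2.imwrite('pics/wells.png',np.hstack([d['bgr'][:330,140:540],c['bgr'][:330,140:540]]))
```

```text
[ 0.52440161 -0.27335274  0.44137533]
```

View pics/wells.png

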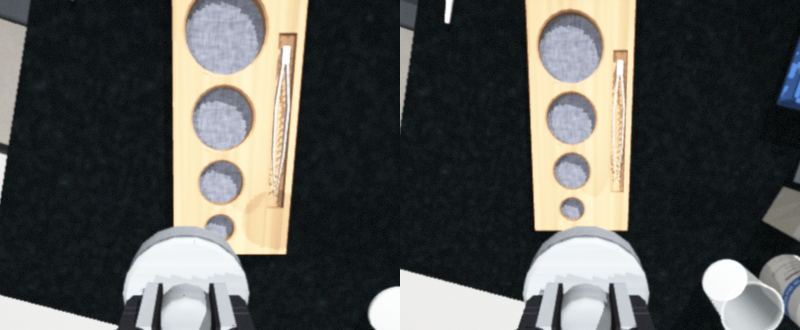

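Both views show the row at crop column ~220 (left) and ~570 (right), with well_500 at the top. All four are free in the right view.

Run:
```python
from h import *
import pickle
est={'500':(.4888,-.2106),'200':(.5087,-.2776),'100':(.5249,-.3319),'50':(.5374,-.3738)};D={'500':67,'200':54,'100':41,'50':28}
res={}
for nm in('wD','wE'):
    c=pickle.load(open(nm+'.pkl','rb')); hsv=cv2.cvtColor(c['bgr'],cv2.COLOR_BGR2HSV); lab=cv2.cvtColor(c['bgr'],cv2.COLOR_BGR2LAB)
    felt=((lab[...,2].astype(int)<133)&(hsv[...,2]>60)&(hsv[...,2]<200)).astype(np.uint8)
    for n,e in est.items():
        u,v=proj(c,(*e,.011)); r=D[n]/2000*c['fx']/(c['xyz'][2])*1.35
        m=np.zeros_like(felt);cv2.circle(m,(int(u),int(v)),int(r),1,-1);m&=felt
        m=cv2.morphologyEx(m,cv2.MORPH_OPEN,np.ones((3,3)))
        cs,_=cv2.findContours(m,cv2.RETR_EXTERNAL,cv2.CHAIN_APPROX_NONE)
        k=max(cs,key=cv2.contourArea);(x,y),ax,a=cv2.fitEllipse(cv2.convexHull(k))
        res[nm,n]=(c,x,y);p=cast(c,x,y,.011)
        print(nm,n,round(x),round(y),'diam mm',(np.array(ax)/c['fx']*1000*(c['xyz'][2]-.011)/ (ray(c,x,y)@c['R'][:,2])).round(1),p.round(4))
for n in est: p,e=tri([res['wD',n],res['wE',n]]);print(n,p.round(4),round(e,4))
```

```text
wD 500 364 31 diam mm [83.7 91.2] [ 0.4878 -0.2077  0.011 ]
wD 200 362 118 diam mm [57.4 60.2] [ 0.5077 -0.2752  0.011 ]
wD 100 360 182 diam mm [38.  40.6] [ 0.5243 -0.3303  0.011 ]
wD 50 356 227 diam mm [19. 33.] [ 0.5347 -0.3732  0.011 ]
wE 500 310 48 diam mm [81.1 86.8] [ 0.4874 -0.2079  0.011 ]
wE 200 311 118 diam mm [57.3 59.9] [ 0.5073 -0.2754  0.011 ]
wE 100 312 170 diam mm [39.  40.4] [ 0.5237 -0.3302  0.011 ]
wE 50 312 208 diam mm [22.4 25.5] [ 0.5362 -0.3726  0.011 ]
500 [ 0.4877 -0.2085  0.0146] 0.0
200 [ 0.5074 -0.2753  0.0139] 0.0001
100 [ 0.5237 -0.3297  0.0155] 0.0001
50 [ 0.5364 -0.3754  0.0006] 0.0004
```

Emit:
{"api": "step_arm", "payload": {
  "plan": [
    [[0.02,-0.003,0,0],[0.055,-0.007,0.02,0],[0.095,-0.011,0.06,0],[0.125,-0.014,0.1,0],[0.14,-0.0157,0.14,0],[0.145,-0.0157,0.175,0],[0.145,-0.0157,0.2,0],[0.145,-0.0157,0.21,0],[0.145,-0.0157,0.215,0],[0.145,-0.0157,0.215,0],[0.145,-0.0157,0.215,0]]
  ]
}}

```text
clock: 9.4
eef_pos: [0.4911, -0.2124, 0.0864]
eef_rot: [0.598, 0.801, 0.0, 0.001]
ft_force: [0.5, -0.3, -4.6]
opening: 0.0195
```

Run:
```python
from h import *
c=cap('wrist');print(rel([.489,-.2107,.040],16.6))
cv2.imwrite('pics/pre.png',cv2.resize(c['bgr'][180:480,130:530],None,fx=2,fy=2))
```

```text
(array([ 2.1, -1.7, 46.4]), np.float64(-0.1), np.float64(16.5))
```

View pics/pre.png

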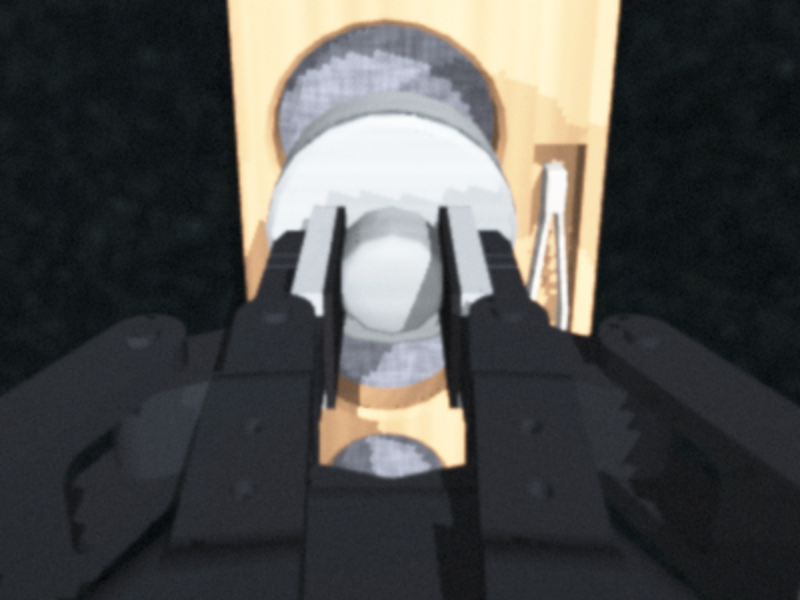

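The weight hangs upright over well_500 (crop (385,120) to (385,400)) and is well aligned. I lower it slowly.

Emit:
{"api": "step_arm", "payload": {
  "plan": [
    [[0.001,-0.001,0.01,0],[0.002,-0.0015,0.02,0],[0.002,-0.0015,0.028,0],[0.002,-0.0015,0.034,0],[0.002,-0.0015,0.039,0],[0.002,-0.0015,0.043,0],[0.002,-0.0015,0.045,0],[0.002,-0.0015,0.0465,0],[0.002,-0.0015,0.0465,0],[0.002,-0.0015,0.0465,0],[0.002,-0.0015,0.0465,0]]
  ]
}}

```text
clock: 10.55
eef_pos: [0.4885, -0.2103, 0.0389]
eef_rot: [0.598, 0.802, 0.0, 0.0]
ft_force: [-0.4, -0.6, -4.1]
opening: 0.0194
```

Emit:
{"api": "step_arm", "payload": {
  "plan": [
    [[0,0,0.0005,0],[0,0,0.001,0],[0,0,0.001,0],[0,0,0.001,0]]
  ]
}}

```text
clock: 10.95
eef_pos: [0.4886, -0.2103, 0.0388]
eef_rot: [0.598, 0.802, 0.001, 0.0]
ft_force: [-3.8, 0.7, 9.7]
opening: 0.0191
```

Seated: the wrist reads +9.7 N upward at the expected height. Release and rise.

Emit:
{"api": "step_arm", "payload": {
  "plan": [
    [[0,0,0,0],[0,0,0,0],[0,0,0,0],[0,0,0,0],[0,0,0,0]]
  ],
  "jaw": 0.0
}}

```text
clock: 11.45
eef_pos: [0.4884, -0.2102, 0.0377]
eef_rot: [0.598, 0.802, -0.0, 0.0]
ft_force: [0.2, 0.8, -0.4]
opening: 0.0429
```

Emit:
{"api": "step_arm", "payload": {
  "plan": [
    [[0,0,-0.005,0],[0,0,-0.02,0],[0,0,-0.045,0],[0,0,-0.08,0],[0,0,-0.12,0],[0,0,-0.14,0],[0,0,-0.14,0],[0,0,-0.14,0]]
  ]
}}

```text
clock: 12.25
eef_pos: [0.4885, -0.21, 0.1786]
eef_rot: [0.598, 0.802, 0.001, 0.001]
ft_force: [-0.3, -0.2, 0.1]
opening: 0.0426
```

Run:
```python
from h import *
c=cap('wrist');cv2.imwrite('pics/p500.png',cv2.resize(c['bgr'][80:480,80:580],None,fx=1.5,fy=1.5))
s=manip.read_state();print(rel([.438,.1695,.15],16.6),rel([.438,.1695,.0195],16.6))
```

```text
(array([377.8,  60.2,  28. ]), np.float64(-0.0), np.float64(16.6)) (array([377.7,  60.2, 158.5]), np.float64(-0.0), np.float64(16.6))
```

View pics/p500.png

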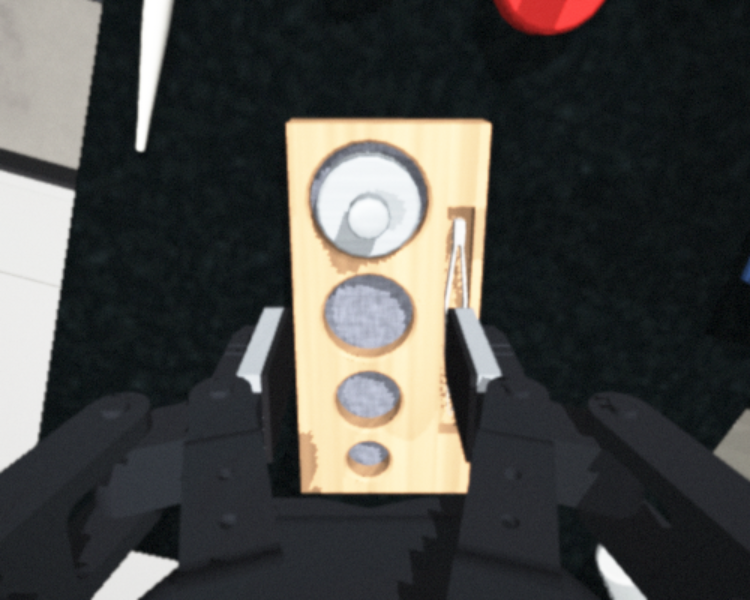

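Weight 500 stands in its well, knob at crop (368,217), concentric. Next the 200.

Emit:
{"api": "step_arm", "payload": {
  "plan": [
    [[0.02,0.003,0,0],[0.06,0.01,0,0],[0.105,0.017,0,0],[0.15,0.024,0,0],[0.195,0.031,0,0],[0.24,0.038,0,0],[0.285,0.045,0.01,0],[0.325,0.052,0.03,0],[0.355,0.057,0.055,0],[0.373,0.06,0.08,0],[0.378,0.06,0.1,0],[0.378,0.06,0.115,0],[0.378,0.06,0.13,0],[0.378,0.06,0.142,0],[0.378,0.06,0.15,0],[0.378,0.06,0.155,0],[0.378,0.06,0.158,0],[0.378,0.06,0.158,0],[0.378,0.06,0.158,0],[0.378,0.06,0.158,0]]
  ]
}}

```text
clock: 14.3
eef_pos: [0.4384, 0.1694, 0.0202]
eef_rot: [0.598, 0.802, 0.0, 0.0]
ft_force: [-0.2, -0.2, 0.7]
opening: 0.0426
```

Emit:
{"api": "step_arm", "payload": {
  "plan": [
    [[0,0,0,0],[0,0,0,0],[0,0,0,0],[0,0,0,0],[0,0,0,0],[0,0,0,0],[0,0,0,0]]
  ],
  "jaw": -1
}}

```text
clock: 15.0
eef_pos: [0.4383, 0.1694, 0.0203]
eef_rot: [0.598, 0.802, 0.0, -0.0]
ft_force: [-2.1, -0.7, 6.2]
opening: 0.015
```

Emit:
{"api": "step_arm", "payload": {
  "plan": [
    [[0,0,-0.003,0],[0,0,-0.008,0],[0,0,-0.02,0],[0,0,-0.04,0],[0,0,-0.06,0],[0,0,-0.08,0],[0,0,-0.1,0],[0,0,-0.1,0],[0,0,-0.1,0]]
  ]
}}

```text
clock: 15.9
eef_pos: [0.4382, 0.1696, 0.1201]
eef_rot: [0.598, 0.802, 0.001, -0.0]
ft_force: [-0.4, 0.2, -2.2]
opening: 0.0154
```

Run:
```python
from h import *
c=cap('wrist');cv2.imwrite('pics/l200.png',cv2.resize(c['bgr'][180:480,130:530],None,fx=2,fy=2))
print(rel([.5081,-.2768,.085],16.6))
```

```text
(array([-447.7,  -59.9,   34.4]), np.float64(-0.0), np.float64(16.6))
```

View pics/l200.png

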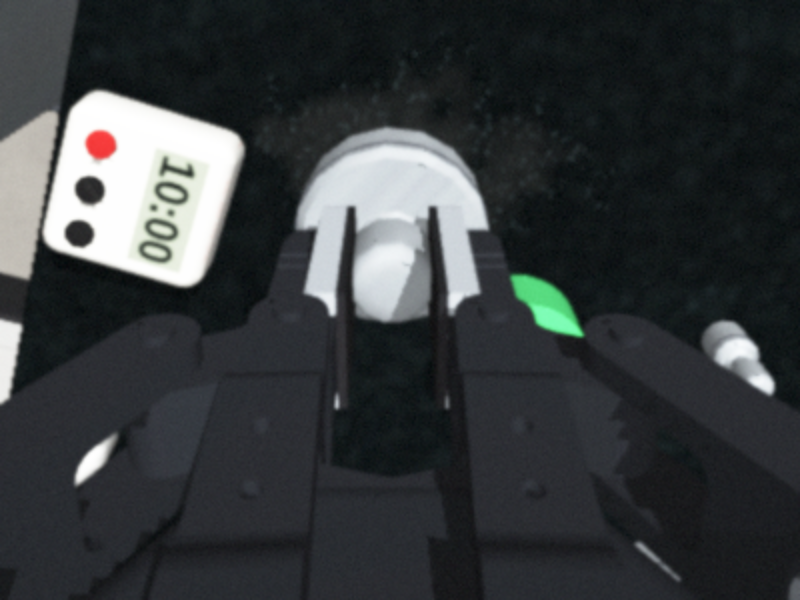

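The 200 is held upright, knob at crop (392,270), −2.2 N. I carry it to well_200.

Emit:
{"api": "step_arm", "payload": {
  "plan": [
    [[-0.02,-0.003,0,0],[-0.06,-0.008,0,0],[-0.105,-0.014,0,0],[-0.15,-0.02,0,0],[-0.195,-0.026,0,0],[-0.24,-0.032,0,0],[-0.285,-0.038,0,0],[-0.33,-0.044,0,0],[-0.375,-0.05,0,0],[-0.41,-0.055,0,0],[-0.435,-0.058,0,0],[-0.4475,-0.06,0.01,0],[-0.4475,-0.06,0.025,0],[-0.4475,-0.06,0.04,0],[-0.4475,-0.06,0.055,0],[-0.4475,-0.06,0.068,0],[-0.4475,-0.06,0.078,0],[-0.4475,-0.06,0.084,0],[-0.4475,-0.06,0.0865,0],[-0.4475,-0.06,0.0865,0]]
  ]
}}

```text
clock: 17.95
eef_pos: [0.5083, -0.2768, 0.0333]
eef_rot: [0.598, 0.802, -0.0, 0.0]
ft_force: [-0.2, 0.3, -1.8]
opening: 0.0154
```

Emit:
{"api": "step_arm", "payload": {
  "plan": [
    [[0,0,0.001,0],[0,0,0.002,0],[0,0,0.0028,0],[0,0,0.0028,0],[0,0,0.0028,0]]
  ]
}}

```text
clock: 18.45
eef_pos: [0.5086, -0.2769, 0.0313]
eef_rot: [0.598, 0.802, 0.0, 0.0]
ft_force: [-1.1, 1.3, 5.2]
opening: 0.0146
```

Seated at the predicted height. Release, rise, and go on to the 100.

Emit:
{"api": "step_arm", "payload": {
  "plan": [
    [[0,0,0,0],[0,0,0,0],[0,0,0,0],[0,0,0,0],[0,0,0,0],[0,0,-0.005,0],[0,0,-0.02,0],[0,0,-0.045,0],[0,0,-0.08,0],[0,0,-0.12,0],[0,0,-0.14,0],[0,0,-0.14,0],[0,0,-0.14,0]]
  ],
  "jaw": 0.0
}}

```text
clock: 19.75
eef_pos: [0.5084, -0.2767, 0.1714]
eef_rot: [0.598, 0.802, 0.001, 0.001]
ft_force: [0.4, 0.4, -0.4]
opening: 0.0423
```

Run:
```python
from h import *
print(rel([.6078,-.0103,.12],16.6))
```

```text
(array([227. , 171.2,  51.6]), np.float64(-0.0), np.float64(16.6))
```

Emit:
{"api": "step_arm", "payload": {
  "plan": [
    [[0.02,0.015,0,0],[0.05,0.038,0,0],[0.085,0.064,0,0],[0.12,0.09,0,0],[0.155,0.117,0,0],[0.19,0.143,0.02,0],[0.215,0.162,0.045,0],[0.227,0.171,0.07,0],[0.227,0.171,0.09,0],[0.227,0.171,0.107,0],[0.227,0.171,0.122,0],[0.227,0.171,0.135,0],[0.227,0.171,0.144,0],[0.227,0.171,0.149,0],[0.227,0.171,0.152,0],[0.227,0.171,0.152,0],[0.227,0.171,0.152,0],[0.227,0.171,0.152,0]]
  ]
}}

```text
clock: 21.55
eef_pos: [0.6078, -0.0104, 0.0191]
eef_rot: [0.598, 0.802, 0.0, 0.0]
ft_force: [0.3, -0.0, -0.1]
opening: 0.0426
```

Emit:
{"api": "step_arm", "payload": {
  "plan": [
    [[0,0,0,0],[0,0,0,0],[0,0,0,0],[0,0,0,0],[0,0,0,0],[0,0,0,0],[0,0,0,0]]
  ],
  "jaw": -1
}}

```text
clock: 22.25
eef_pos: [0.6078, -0.0104, 0.0188]
eef_rot: [0.598, 0.802, 0.0, 0.0]
ft_force: [0.1, 0.7, 5.1]
opening: 0.0121
```

Emit:
{"api": "step_arm", "payload": {
  "plan": [
    [[0,0,-0.003,0],[0,0,-0.008,0],[0,0,-0.02,0],[0,0,-0.04,0],[0,0,-0.06,0],[0,0,-0.08,0],[0,0,-0.1,0],[0,0,-0.1,0],[0,0,-0.1,0]]
  ]
}}

```text
clock: 23.15
eef_pos: [0.6075, -0.0103, 0.1189]
eef_rot: [0.598, 0.802, 0.0, 0.0]
ft_force: [-0.8, 0.2, -1.3]
opening: 0.0119
```

Run:
```python
from h import *
c=cap('wrist');cv2.imwrite('pics/l100.png',cv2.resize(c['bgr'][180:480,130:530],None,fx=2,fy=2))
print(rel([.5242,-.3309,.085],16.6))
```

```text
(array([-283.7, -170.7,   33.1]), np.float64(-0.0), np.float64(16.6))
```

View pics/l100.png

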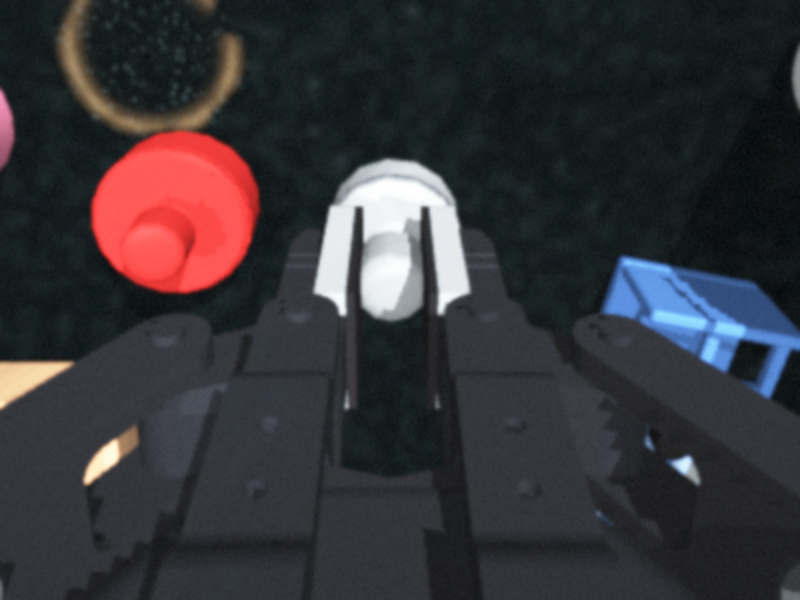

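The 100 is held upright, knob at crop (392,275). I carry it to well_100 (seated TCP z expected 0.0298).

Emit:
{"api": "step_arm", "payload": {
  "plan": [
    [[-0.02,-0.012,0,0],[-0.05,-0.03,0,0],[-0.085,-0.051,0,0],[-0.12,-0.072,0,0],[-0.155,-0.093,0,0],[-0.19,-0.114,0,0],[-0.225,-0.135,0,0],[-0.255,-0.153,0,0],[-0.275,-0.166,0,0],[-0.2835,-0.1705,0,0],[-0.2835,-0.1705,0.015,0],[-0.2835,-0.1705,0.032,0],[-0.2835,-0.1705,0.048,0],[-0.2835,-0.1705,0.062,0],[-0.2835,-0.1705,0.074,0],[-0.2835,-0.1705,0.082,0],[-0.2835,-0.1705,0.086,0],[-0.2835,-0.1705,0.087,0],[-0.2835,-0.1705,0.087,0]]
  ]
}}

```text
clock: 25.1
eef_pos: [0.525, -0.3311, 0.0318]
eef_rot: [0.598, 0.802, 0.0, 0.0]
ft_force: [0.4, 0.1, -1.1]
opening: 0.0122
```

Emit:
{"api": "step_arm", "payload": {
  "plan": [
    [[0,0,0.001,0],[0,0,0.002,0],[0,0,0.0028,0],[0,0,0.0028,0],[0,0,0.0028,0]]
  ]
}}

```text
clock: 25.6
eef_pos: [0.5254, -0.3311, 0.0298]
eef_rot: [0.598, 0.802, 0.0, 0.001]
ft_force: [-0.3, 1.0, 6.7]
opening: 0.0117
```

Emit:
{"api": "step_arm", "payload": {
  "plan": [
    [[0,0,0,0],[0,0,0,0],[0,0,0,0],[0,0,0,0],[0,0,0,0],[0,0,-0.005,0],[0,0,-0.02,0],[0,0,-0.045,0],[0,0,-0.08,0],[0,0,-0.12,0],[0,0,-0.14,0],[0,0,-0.14,0],[0,0,-0.14,0]]
  ],
  "jaw": 0.0
}}

```text
clock: 26.9
eef_pos: [0.525, -0.3308, 0.1697]
eef_rot: [0.598, 0.802, 0.0, 0.001]
ft_force: [0.2, 0.5, 0.0]
opening: 0.0427
```

Run:
```python
from h import *
print(rel([.5950,.1105,.12],16.6))
```

```text
(array([403. , 192.9,  49.7]), np.float64(-0.0), np.float64(16.6))
```

Emit:
{"api": "step_arm", "payload": {
  "plan": [
    [[0.02,0.01,0,0],[0.06,0.029,0,0],[0.1,0.048,0,0],[0.14,0.067,0,0],[0.18,0.086,0,0],[0.22,0.105,0,0],[0.26,0.124,0,0],[0.3,0.143,0,0],[0.335,0.16,0,0],[0.365,0.175,0.01,0],[0.388,0.186,0.03,0],[0.4,0.1915,0.055,0],[0.403,0.193,0.08,0],[0.403,0.193,0.1,0],[0.403,0.193,0.115,0],[0.403,0.193,0.12,0],[0.403,0.193,0.12,0],[0.403,0.193,0.12,0]]
  ]
}}

```text
clock: 28.7
eef_pos: [0.5954, 0.1102, 0.0494]
eef_rot: [0.598, 0.801, 0.0, 0.0]
ft_force: [0.0, 0.7, -0.8]
opening: 0.0426
```

Run:
```python
from h import *
c=cap('wrist');cv2.imwrite('pics/g50.png',cv2.resize(c['bgr'][180:480,130:530],None,fx=2,fy=2))
print(rel([.5950,.1105,.019],16.6), proj(c,(.595,.1105,.034)), proj(c,(.595,.1105,.021)))
```

```text
(array([ 0.4, -0.6, 30.6]), np.float64(-0.1), np.float64(16.5)) [325.48856088 289.29682618] [325.48643867 277.93072483]
```

View pics/g50.png

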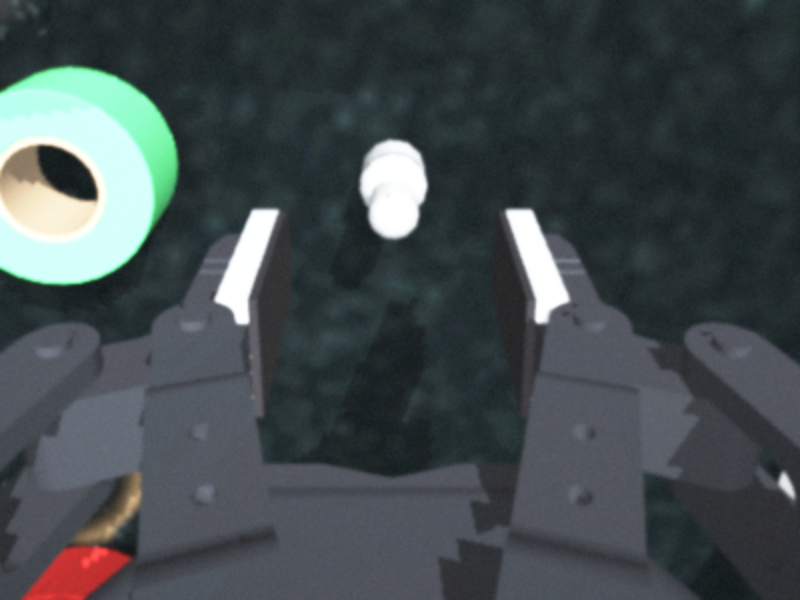

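The 50's knob is at crop (393,216), which is full-image (326,288); I predicted (325,289). It is centred between the jaws, so descend and grip.

Emit:
{"api": "step_arm", "payload": {
  "plan": [
    [[0,0,0.008,0],[0,0,0.016,0],[0,0,0.023,0],[0,0,0.028,0],[0,0,0.0305,0],[0,0,0.0305,0],[0,0,0.0305,0]]
  ]
}}

```text
clock: 29.45
eef_pos: [0.595, 0.1104, 0.0182]
eef_rot: [0.598, 0.802, 0.0, 0.0]
ft_force: [-0.3, -0.5, 0.5]
opening: 0.0432
```

Emit:
{"api": "step_arm", "payload": {
  "plan": [
    [[0,0,0,0],[0,0,0,0],[0,0,0,0],[0,0,0,0],[0,0,0,0],[0,0,0,0],[0,0,0,0]]
  ],
  "jaw": -1,
  "newtons": 40
}}

```text
clock: 30.15
eef_pos: [0.5952, 0.1105, 0.0185]
eef_rot: [0.598, 0.802, 0.0, 0.0]
ft_force: [-0.2, 0.1, 3.4]
opening: 0.0098
```

Emit:
{"api": "step_arm", "payload": {
  "plan": [
    [[0,0,-0.003,0],[0,0,-0.008,0],[0,0,-0.02,0],[0,0,-0.04,0],[0,0,-0.06,0],[0,0,-0.08,0],[0,0,-0.1,0],[0,0,-0.1,0],[0,0,-0.1,0]]
  ]
}}

```text
clock: 31.05
eef_pos: [0.595, 0.1107, 0.1187]
eef_rot: [0.598, 0.802, 0.001, 0.0]
ft_force: [-1.0, 0.2, -0.4]
opening: 0.01
```

Run:
```python
from h import *
c=cap('wrist');cv2.imwrite('pics/l50.png',cv2.resize(c['bgr'][180:480,130:530],None,fx=2,fy=2))
print(rel([.5366,-.3726,.085],16.6))
```

```text
(array([-446.7, -193.3,   32.9]), np.float64(-0.0), np.float64(16.6))
```

View pics/l50.png

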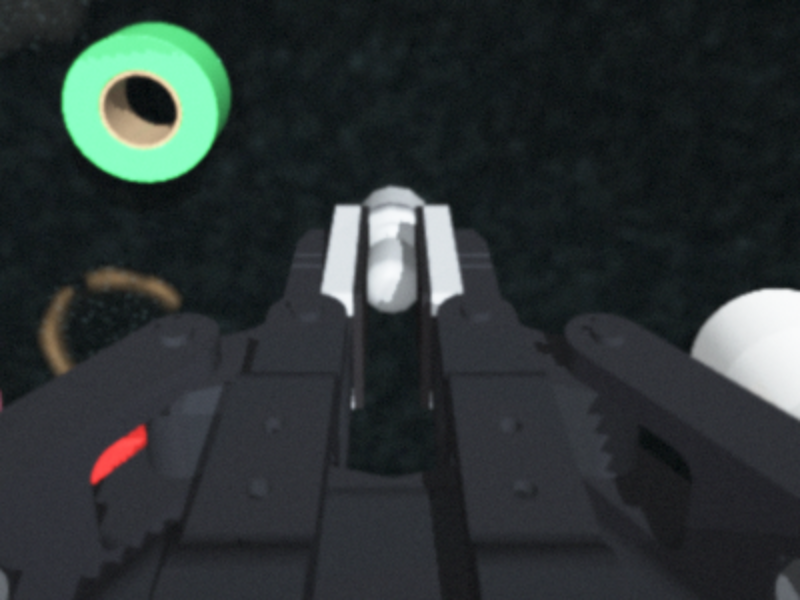

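The 50 is held upright, knob at crop (392,275). I carry it to well_50 (seated TCP z expected 0.0295).

Emit:
{"api": "step_arm", "payload": {
  "plan": [
    [[-0.02,-0.009,0,0],[-0.06,-0.026,0,0],[-0.1,-0.043,0,0],[-0.145,-0.063,0,0],[-0.19,-0.082,0,0],[-0.235,-0.102,0,0],[-0.28,-0.121,0,0],[-0.325,-0.141,0,0],[-0.365,-0.158,0,0],[-0.4,-0.173,0,0],[-0.43,-0.186,0,0],[-0.444,-0.192,0,0],[-0.4465,-0.1935,0,0],[-0.4465,-0.1935,0.012,0],[-0.4465,-0.1935,0.028,0],[-0.4465,-0.1935,0.043,0],[-0.4465,-0.1935,0.052,0],[-0.4465,-0.1935,0.055,0],[-0.4465,-0.1935,0.055,0],[-0.4465,-0.1935,0.055,0]]
  ]
}}

```text
clock: 33.1
eef_pos: [0.5369, -0.3729, 0.0636]
eef_rot: [0.598, 0.802, -0.0, 0.0]
ft_force: [-0.4, -0.1, 0.1]
opening: 0.0095
```

Run:
```python
from h import *
print(rel([.5366,-.3726,.0295],16.6))
```

```text
(array([ 0.4, -0.2, 34.1]), np.float64(-0.0), np.float64(16.6))
```

Emit:
{"api": "step_arm", "payload": {
  "plan": [
    [[0,0,0.008,0],[0,0,0.016,0],[0,0,0.023,0],[0,0,0.028,0],[0,0,0.0315,0],[0,0,0.033,0],[0,0,0.034,0],[0,0,0.0345,0],[0,0,0.0345,0],[0,0,0.0345,0]]
  ]
}}

```text
clock: 34.1
eef_pos: [0.5368, -0.3729, 0.0295]
eef_rot: [0.598, 0.802, 0.0, 0.0]
ft_force: [-1.2, 1.3, 6.4]
opening: 0.0094
```

Seated. Release, rise, and move off for a check from above.

Emit:
{"api": "step_arm", "payload": {
  "plan": [
    [[0,0,0,0],[0,0,0,0],[0,0,0,0],[0,0,0,0],[0,0,0,0],[0,0,-0.005,0],[0,0,-0.02,0],[0,0,-0.045,0],[0,0,-0.08,0],[0,0,-0.12,0],[-0.01,0,-0.16,0],[-0.03,0,-0.2,0],[-0.03,0,-0.2,0],[-0.03,0,-0.2,0],[-0.03,0,-0.2,0]]
  ],
  "jaw": 0.0
}}

```text
clock: 35.6
eef_pos: [0.5449, -0.4006, 0.2282]
eef_rot: [0.598, 0.802, 0.0, -0.001]
ft_force: [-0.3, 0.6, -0.2]
opening: 0.0424
```

Run:
```python
from h import *
c=cap('wrist');t=cap('top')
a=cv2.resize(c['bgr'][0:330,200:460],None,fx=1.8,fy=1.8)[:594]
b=cv2.resize(t['bgr'][180:300,180:350],(325,230));b2=np.zeros((a.shape[0],325,3),np.uint8);b2[:230]=b
cv2.imwrite('pics/final.png',np.hstack([a,b2]))
for uv in((252,238),(240,319)):print(cast(t,*uv,0).round(3))
for n,w,h in(('500',(.4883,-.2101),.056),('200',(.5081,-.2768),.047),('100',(.5242,-.3309),.046),('50',(.5366,-.3726),.045)):
    print(n,((proj(c,(*w,h))-[200,0])*1.8).round(1))
```

```text
[0.516 0.09  0.   ]
[0.358 0.112 0.   ]
500 [ 227.2 -109.9]
200 [227.1  89.2]
100 [227.1 223.4]
50 [227.1 316.8]
```

View pics/final.png

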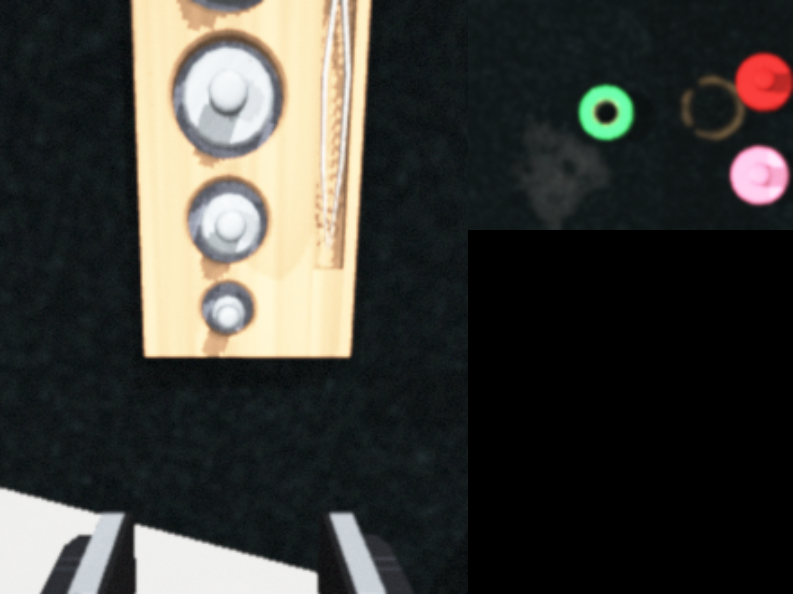

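The 200 (228,90), 100 (230,225) and 50 (228,314) knobs lie within 3 crop pixels of the predicted pixels and sit centrally in their wells. The roll is where it was. The 500 is mostly out of this crop; it was seen seated earlier and has not been touched since. Handing in.

```bash
python3 -c "
from station import manip
print(manip.close_job())"
```

```text
the job is handed in; nothing more can be done
None
```

All four steel weights are back in the block, each set down on the felt of its own well, and the job is handed in at about 36 s of the 109 s allowed. I picked each one up by its knob in the order 500, 200, 100, 50, and left the pink and red look-alikes alone.

- **Seating:** each weight met the felt at the tool height expected for full seating, 11 mm above its pick height, with 5–10 N of contact force before release.
- **Final picture:** the 50, 100 and 200 are upright in the middle of their wells, within about 1–2 mm of where I expected them. The 500 was mostly outside that picture. I last saw it right after placing it, upright and centred, and nothing touched it afterwards.
- **Bystanders:** the sticker roll was in its original place in the final picture. I did not recheck the timer at the end; I last saw it in the picture taken after lifting the 200, and the arm did not go near it after that.
- **Disagreement:** the two wrist views put the felt at about 14–15 mm for the three larger wells, and gave an unusable 0.6 mm for well_50, which the held weight partly covered. The text says 11 mm. The seating contacts agreed with 11 mm.

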